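# Slide the coffee board out over the pick-up ledge

## Robot

A 6-joint arm with a two-finger parallel gripper is mounted at the origin on the work surface. World frame = base frame: x ahead of the robot, y to its left, z up, the work surface at z = 0. Lengths are in mm, angles in rad, forces in N, time in s.
With the tool pointing down it reaches from about 350 to 775 mm from the base axis. Payload 7.3 kg.
Tool frame: the origin (TCP) lies at the very end of the fingers, on their centre line; the grasp point (between the pads) lies 19 mm behind it; z points along the fingers, y is the line along which they close (so a half turn about z gives the same grasp; the last joint's range is limited). The gripper opens to 92 mm and grips with 3 to 60 N. Pads are 19 mm wide; open, the fingers measure 130 mm over their backs; the gripper's body (75 mm by 190 mm) begins 47 mm behind the grasp point.
Start: joints at [1.095, 0.342, 1.524, -0, 1.275, -0.146], TCP at [170.009, 496.731, 226.741] pointing down, gripper open.
Joint ranges: [-2.53, 2.53], [-0.77, 2.02], [0.04, 2.7], [-1, 4.14], [0.28, 2.66], [-3.11, 3.11]. Speed limits (rad/s): [2.57, 2.57, 3.14, 3.14, 3.14, 3.14].

## Interface

Orientations are given as [roll, pitch, yaw] about the fixed x, y, z axes, in that order (R = Rz(yaw) Ry(pitch) Rx(roll)).
In Python, from plant import * gives the robot as it stands.
- The arm moves only by the tool arm_command, never from a script. Its arguments are lists of equal length, an entry for each row: "gripper": the finger opening in mm, from 0 to 91.8; "dp": the shift along the tool's x, y, z in units of 25 mm (1.0 is 25 mm), a list of three; "twist": the turn about the tool's z in units of 5 degrees (1.0 is 5 degrees). A call has exactly 5 rows; each row shifts and turns the commanded pose from where the row before left it, along the tool's axes as they then stand; what a row does not reach is not made up. A row lasts 1/8 s, in which the tool goes at most 62.5 mm and 10.7 degrees, less where a joint would pass 70% of its speed; a pose out of reach is approached as far as the arm can. A call is refused whole if a number of a shift passes 1 or a number of a turn 1, either way. A call with a gripper value outside its range is refused whole. The fingers move at their own pace and stop on an object; the grip force is fixed at half the most. Time passes only in rows, so rows that do not move let the fingers close, or fill a call up. It gives the time, the measured TCP pose, the force, the opening and the grip force at its end, in the units of the state.
- get_obs(): the state, without advancing time (a new reading comes with each control period).
- capture(name): name is "side" or "top" or "wrist"; returns the picture (420x560x3 uint8, red, green, blue); there is no depth.
- get_calibration(name): a dict with "mtx" (3x3 intrinsics, pixels), "position" and "attitude" of the camera in the world; the wrist camera has in their place "mount" (4x4, takes a point from camera to tool coordinates, whose origin is the TCP and whose axes are the flange's). Camera axes: x right, y down, z forward; pixel columns grow to the right and rows downward; lengths in mm; the calibration is good to about 2 mm. A picture is of the moment at which its call begins: read the wrist's pose just before it. get_calibration takes no time and is no camera call.
- close_job(): hands the job in; it is judged then, once.
The state is a dict: "time": time; "joint_positions": joint angles; "dq": joint speeds; "tau": joint torques, N m; "tool_pos": TCP position; "tcp_rot": TCP orientation; "contact_force": force on the tool from outside, world axes, zero at the start; "moment": the same for the moment, N m; "grip_width": finger opening in mm; "finger_force": force on a finger pad.
Only numpy, scipy, OpenCV 4.12 (cv2) and the standard library are available. Lean on these libraries where they do the work, as an engineer would, in place of code of your own. Each camera call takes 0.05 s, during which the arm holds its last target. There are 200 camera calls.

## Task

Push the rectangular serving board, with the small coffee cup standing on it, across the marble pick-up ledge towards the customer side (away from the robot) until it sticks out about 3 cm over that edge, with its front parallel to the edge, so that the waiter can take it from below. Only push it along flat with the fingers, never pick it up; do not touch the cup, which must ride along standing in its place, and leave the round board and everything else where they are.

Things in the scene. Friction and masses are not known exactly. Their poses are not given: they have to be found in the camera images.
- ledge: Raised pick-up ledge: a marble slab on a wooden plinth, fixed on the counter. 280 mm deep (its x), 600 mm wide (its y), 50 mm high, flat top. Origin at the centre of its underside; its x axis points level to the customer side, away from the robot. Its place and yaw vary (yaw within 0.2 rad of the world axes).
- ledge_edge (a point): Middle of the ledge's top edge on the customer side (140 mm along x from the ledge's origin, 50 mm up). x axis level and square to the edge, pointing out past it; y axis along the edge.
- board: Loose rectangular serving board of dark wood, flat on the left or right half of the ledge: 120 mm (x) by 140 mm (y) by 10 mm thick, about 0.2 kg. Origin: centre of its underside; x axis points to its front, which at first faces the customer side (up to 0.3 rad askew to the ledge), about 50 to 120 mm short of the edge. Push its rear side, x = -60 mm. Slides with friction, stays where left.
- front_left (a point): Front left top corner of the rectangular board (x +60, y +70, z +10 mm from the board's origin); axes as the board's.
- front_right (a point): Front right top corner of the rectangular board (x +60, y -70, z +10 mm); axes as the board's.
- cup: Empty white ceramic espresso cup with a handle, loose, standing on the rectangular board a little in front of its middle (about 25 mm along the board's x): 58 mm across the rim, 50 mm high, handle at its y side. Origin at the centre of its underside.
- round_board: Loose round serving board of the same dark wood, 110 mm across, 10 mm thick, on the other half of the ledge, about 300 mm from the rectangular one. Not to be moved. Origin at the centre of its underside.
- muffin: Muffin in a paper case standing on the round board, 68 mm across, 58 mm high. Origin under its centre.
- sugar_jar: White sugar jar with a steel cap standing on the ledge between the two boards, 50 mm across, 90 mm high. Origin under its centre.
- bottle_a: Clear water bottle with blue cap on the counter to the left, 64 mm across, 200 mm high. Origin under its centre.
- bottle_b: Second water bottle like the first, farther from the robot, on the counter to the left. Origin under its centre.
- paper_cup: Empty brown take-away cup on the counter to the right, 80 mm across the rim, 100 mm high. Origin under its centre.
Things that resemble listed ones, but are neither listed nor needed, are in the scene too. Leave any blue or white look-alike of the board alone.

How it is judged:
By the outcome, as a careful person would: the job done as asked, in the order asked, and still so for the second after the job is handed in, with the robot touching nothing.
It also fails if it takes over 42 s, if anything falls off the work surface, if the arm or the gripper's body presses on something with over 40 N, if the wrist force passes 120 N, or if a joint passes its speed limit or range.

## Working session

There is one attempt and no reset: what is moved stays moved. The work goes in short steps, Python scripts to look and compute and a tool call to move; the robot and the scene stay as the last step left them, time stands still between calls to the robot, and variables do not carry over. Pictures are saved under pics/ and viewed, at most 10 in all, crops included, and the job is handed in when it is done.

Besides the shell and the picture viewer there is one more tool, called after ">>>" as name([rows], argument=value, ...), one row to a line, values as JSON. arm_command: Moves the arm, as the interface text tells. Its arguments: {"type":"object","properties":{"gripper":{"type":"array"},"dp":{"type":"array"},"twist":{"type":"array"}},"required":["gripper","dp","twist"]}

```bash
mkdir -p pics; python3 - <<'E'
from plant import *
import cv2,numpy as np
o=get_obs();print(o['time'],o['tool_pos'],o['tcp_rot'])
for n in("top","side"):
    c=get_calibration(n);print(n,c)
    cv2.imwrite(f"pics/{n}0.png",cv2.cvtColor(capture(n),cv2.COLOR_RGB2BGR))
E
```

```text
0.0 [169.82102314 496.34382658 226.04353221] [-3.14004676e+00 -2.32482261e-04  2.81174692e+00]
top {'mtx': array([[521.5995816 ,   0.        , 284.16029262],
       [  0.        , 521.5995816 , 213.51031384],
       [  0.        ,   0.        ,   1.        ]]), 'position': array([ 396.36292202,    3.25594673, 1720.90640554]), 'attitude': array([-3.04000297,  0.01340098, -1.55442451])}
side {'mtx': array([[407.87546964,   0.        , 279.18696265],
       [  0.        , 407.87546964, 203.91048612],
       [  0.        ,   0.        ,   1.        ]]), 'position': array([-110.75454909, -944.13846033,  958.64337448]), 'attitude': array([-2.20903585, -0.01510547, -0.60735943])}
```

View pics/top0.png

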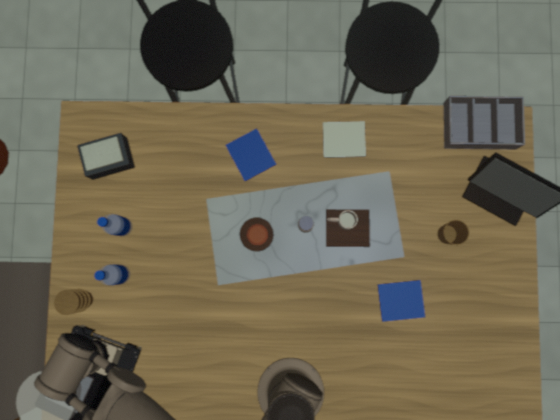

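View pics/side0.png

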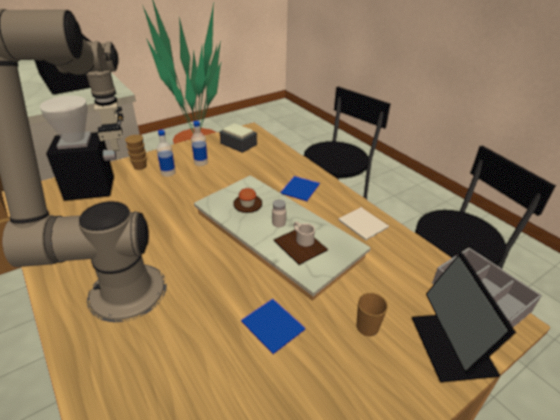

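The top view shows the ledge with corners at about (208,198), (388,173), (404,257) and (219,284). Candidates for the board are the dark rectangle on the ledge at (348,228), the blue sheets at (251,155) and (402,300), and the white sheet at (344,139). The dark rectangle fits because it is dark wood, lies on the ledge and carries the cup. I'll confirm that in a crop and measure it.

```bash
cat > h.py <<'E'
from plant import *
import cv2,numpy as np
from scipy.spatial.transform import Rotation as R
def ray(px,z,K,T,t):
    px=np.atleast_2d(px).astype(float)
    d=np.c_[px,np.ones(len(px))]@np.linalg.inv(K).T@T.T
    return (t+d*((z-t[2])/d[:,2])[:,None])[:,:2]
def cam(n):
    c=get_calibration(n)
    if n=="wrist":
        o=get_obs();M=np.array(c["mount"]);W=np.eye(4)
        W[:3,:3]=R.from_euler('xyz',o['tcp_rot']).as_matrix();W[:3,3]=o['tool_pos'];W=W@M
        return c['mtx'],W[:3,:3],W[:3,3]
    return c['mtx'],R.from_euler('xyz',c['attitude']).as_matrix(),np.array(c['position'])
E
python3 - <<'E'
from h import *
K,T,t=cam("top")
im=cv2.imread("pics/top0.png")
hsv=cv2.cvtColor(im,cv2.COLOR_BGR2HSV)
print([ (p,hsv[p[1],p[0]].tolist()) for p in [(360,238),(340,240),(300,260),(375,200),(450,280),(347,219),(246,244)]])
cr=cv2.resize(im[160:295,200:415],None,fx=3.7,fy=3.7,interpolation=cv2.INTER_CUBIC);cv2.imwrite("pics/crop.png",cr)
# board
m=((hsv[...,2]<75)).astype(np.uint8); m2=np.zeros_like(m);m2[200:255,318:380]=m[200:255,318:380]
cs,_=cv2.findContours(m2,0,2);c=max(cs,key=cv2.contourArea)
w=ray(c[:,0],60,K,T,t);r=cv2.minAreaRect(w.astype(np.float32));print("board",r,cv2.boxPoints(r).tolist())
# ledge
m=((hsv[...,1]<60)&(hsv[...,2]>90)).astype(np.uint8);m2=np.zeros_like(m);m2[165:292,200:412]=m[165:292,200:412]
cs,_=cv2.findContours(m2,0,2);c=max(cs,key=cv2.contourArea);print(cv2.boundingRect(c))
w=ray(c[:,0],50,K,T,t);r=cv2.minAreaRect(w.astype(np.float32));print("ledge",r,cv2.boxPoints(r).tolist())
print("mount",get_calibration("wrist"))
E
```

```text
[((360, 238), [8, 94, 60]), ((340, 240), [13, 98, 60]), ((300, 260), [96, 18, 143]), ((375, 200), [93, 17, 134]), ((450, 280), [19, 106, 123]), ((347, 219), [42, 21, 155]), ((246, 244), [13, 107, 57])]
board ((523.0236206054688, -174.1992645263672), (115.0505142211914, 130.62094116210938), 0.006047901231795549) [[465.491455078125, -108.89486694335938], [465.5052490234375, -239.51580810546875], [580.5557861328125, -239.503662109375], [580.5419921875, -108.88272094726562]]
(206, 171, 199, 114)
ledge ((522.9280395507812, -36.14404296875), (282.96636962890625, 603.02392578125), 9.46120548248291) [[333.80694580078125, 238.00953674316406], [432.931884765625, -356.8115539550781], [712.0491333007812, -310.297607421875], [612.9241943359375, 284.5234680175781]]
mount {'mtx': array([[305.80736707,   0.        , 278.23274221],
       [  0.        , 305.80736707, 210.46825874],
       [  0.        ,   0.        ,   1.        ]]), 'mount': array([[ 6.74177591e-04, -9.55604158e-01, -2.94652744e-01,
         7.97299934e+01],
       [ 9.99999766e-01,  6.09630728e-04,  3.10914381e-04,
        -2.30581845e-01],
       [-1.17481708e-04, -2.94652885e-01,  9.55604345e-01,
        -1.58233746e+02],
       [ 0.00000000e+00,  0.00000000e+00,  0.00000000e+00,
         1.00000000e+00]])}
```

View pics/crop.png

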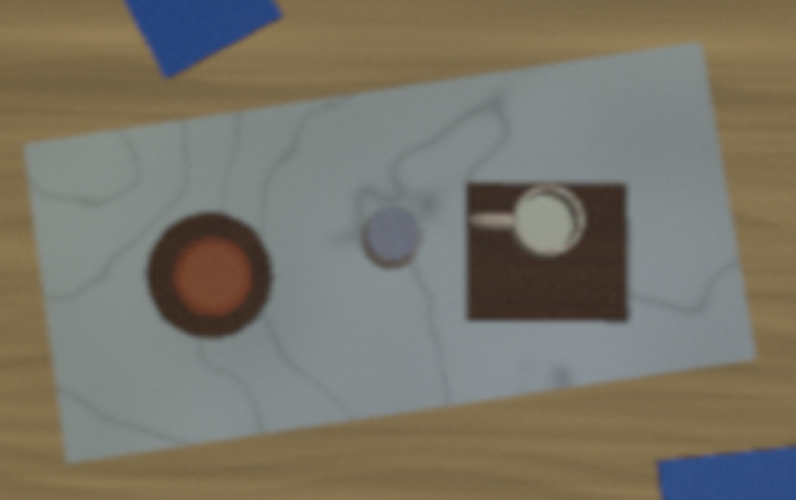

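The crop confirms it: dark wood, the cup at crop (548,222) with its handle to the left, and the sugar jar at (390,237). I'll turn the tool square to the ledge first.

>>> arm_command([
  [0,0,0],
  [0,0,0],
  [0,0,0],
  [0,0,0],
  [0,0,0],
], gripper=[50,50,50,50,50], twist=[-1,-1,-1,-1,-1])

```text
time: 0.72
tool_pos: [169.9, 496.5, 226.3]
tcp_rot: [-3.141, -0.001, -3.032]
contact_force: [0.2, -0.0, -0.5]
grip_width: 51.2
finger_force: 0.0
```

```bash
python3 - <<'E'
from h import *
K,T,t=cam("top")
im=cv2.imread("pics/top0.png")
hsv=cv2.cvtColor(im,cv2.COLOR_BGR2HSV)
B=ray([[306,223]],140,K,T,t)[0];print("jar",B)
def lines(mask,z,name):
    cs,_=cv2.findContours(mask,0,cv2.CHAIN_APPROX_NONE);c=max(cs,key=cv2.contourArea)
    w=ray(c[:,0],z,K,T,t).astype(np.float32);r=cv2.minAreaRect(w);b=cv2.boxPoints(r)
    for i in range(4):
        p,q=b[i],b[(i+1)%4];L=np.linalg.norm(q-p);d=(q-p)/L
        s=(w-p)@d;e=np.abs((w-p)@np.array([-d[1],d[0]]))
        k=w[(e<5)&(s>.12*L)&(s<.88*L)];f=cv2.fitLine(k,cv2.DIST_HUBER,0,.01,.01).ravel()
        a=np.degrees(np.arctan2(f[1],f[0]));print(name,len(k),"angle mod90",(a+45)%90-45,"pt",f[2:])
V=hsv[...,2];m=np.zeros_like(V);m[200:255,318:380]=(V[200:255,318:380]<95);lines(m,60,"board")
m=np.zeros_like(V);M=((hsv[...,1]<60)&(V>90));m[165:292,200:412]=M[165:292,200:412];m=cv2.morphologyEx(m,cv2.MORPH_CLOSE,np.ones((5,5)));lines(m,50,"ledge")
E
```

```text
jar [529.17407748 -39.77658825]
board 33 angle mod90 0.90779877 pt [ 464.68063 -178.03473]
board 28 angle mod90 -0.00497818 pt [ 516.9404  -242.68732]
board 25 angle mod90 0.22637177 pt [ 579.9442 -173.7568]
board 31 angle mod90 0.47240067 pt [ 527.3197 -105.8289]
ledge 142 angle mod90 9.464073 pt [384.8621   -58.229652]
ledge 66 angle mod90 9.4567795 pt [ 572.29456 -332.04465]
ledge 140 angle mod90 9.573456 pt [660.3279  -11.19121]
ledge 66 angle mod90 9.533268 pt [473.7548  259.65308]
```

>>> arm_command([
  [0,0,0],
  [-1,-1,0],
  [-1,-1,0],
  [-1,-1,0],
  [-1,-1,0],
], gripper=[44,44,44,44,44], twist=[-0.65,0,0,0,0])

```text
time: 1.35
tool_pos: [285.6, 413.5, 226.4]
tcp_rot: [-3.141, -0.0, -2.978]
contact_force: [0.9, 0.1, -0.5]
grip_width: 43.9
finger_force: 0.0
```

>>> arm_command([
  [-1,-1,0],
  [-0.6,-1,0],
  [0,-1,0],
  [0,-1,0],
  [0,-1,0],
], gripper=[44,44,44,44,44], twist=[0,0,0,0,0])

```text
time: 1.98
tool_pos: [344.6, 296.5, 226.4]
tcp_rot: [-3.141, -0.001, -2.978]
contact_force: [0.5, -0.1, 0.7]
grip_width: 44.2
finger_force: 0.0
```

>>> arm_command([
  [0,-1,0],
  [0,-1,0],
  [0,-1,0],
  [0,-1,0],
  [0,-1,0],
], gripper=[44,44,44,44,44], twist=[0,0,0,0,0])

```text
time: 2.6
tool_pos: [364.9, 173.3, 226.5]
tcp_rot: [3.142, -0.001, -2.978]
contact_force: [1.1, -0.1, -0.1]
grip_width: 44.1
finger_force: 0.0
```

>>> arm_command([
  [0,-1,0],
  [0,-1,0],
  [0,-1,0],
  [0,-1,0],
  [0,-1,0],
], gripper=[44,44,44,44,44], twist=[0,0,0,0,0])

```text
time: 3.22
tool_pos: [385.2, 50.0, 226.5]
tcp_rot: [3.141, -0.0, -2.978]
contact_force: [0.6, 0.8, 1.2]
grip_width: 44.2
finger_force: 0.0
```

>>> arm_command([
  [0,-1,0],
  [0,-1,0],
  [0,-1,0],
  [0,-1,0],
  [0,-1,0],
], gripper=[44,44,44,44,44], twist=[0,0,0,0,0])

```text
time: 3.85
tool_pos: [405.5, -73.3, 226.5]
tcp_rot: [3.141, -0.001, -2.978]
contact_force: [-0.2, -0.5, -0.2]
grip_width: 43.7
finger_force: 0.0
```

>>> arm_command([
  [0,-1,0],
  [0,-1,0],
  [0,-1,0],
  [0,-1,0],
  [0,-1,0],
], gripper=[44,44,44,44,44], twist=[0,0,0,0,0])

```text
time: 4.47
tool_pos: [425.9, -196.6, 226.4]
tcp_rot: [3.141, -0.0, -2.978]
contact_force: [-0.9, -0.1, -0.1]
grip_width: 43.8
finger_force: 0.0
```

>>> arm_command([
  [0,-0.3,0],
  [0,0,0],
  [0,0,0],
  [0,0,0],
  [0,0,0],
], gripper=[44,44,44,44,44], twist=[0,0,0,0,0])

```text
time: 5.1
tool_pos: [427.2, -202.8, 226.8]
tcp_rot: [3.142, 0.0, -2.978]
contact_force: [-0.4, -0.4, 0.0]
grip_width: 43.8
finger_force: 0.0
```

```bash
python3 - <<'E'
from h import *
o=get_obs();print(o['tool_pos'],o['tcp_rot'])
K,T,t=cam("wrist")
im=cv2.cvtColor(capture("wrist"),cv2.COLOR_RGB2BGR);cv2.imwrite("pics/w1.png",im);np.savez("w1.npz",K=K,T=T,t=t)
E
```

```text
[ 427.22549963 -202.82294845  226.81705996] [ 3.14157564e+00  2.00054901e-04 -2.97772135e+00]
```

View pics/w1.png

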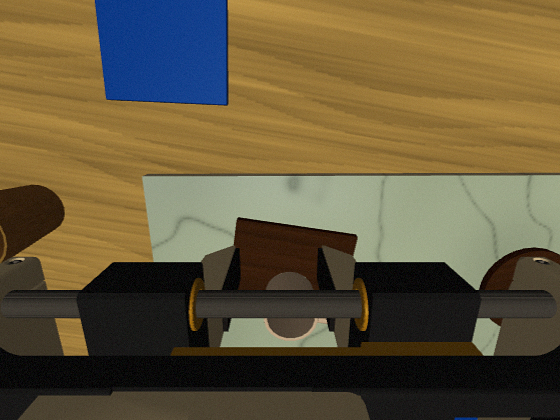

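The wrist view has the robot side at the top. The board's rear edge runs from (237,218) to (357,236), the cup is at (290,305), and the ledge's near edge runs from (143,175) to (560,173). I'll check these in world coordinates.

```bash
python3 - <<'E'
from h import *
d=np.load("w1.npz");K,T,t=d['K'],d['T'],d['t']
a=np.radians(9.5);Q=np.array([[np.cos(a),np.sin(a)],[-np.sin(a),np.cos(a)]])
b=ray([[237,218],[357,236]],60,K,T,t);l=ray([[144,175],[555,174]],50,K,T,t)
for n,p in(("board rear",b),("ledge near",l)):
    e=p[1]-p[0];print(n,p.round(1),"uv",(p@Q.T).round(1),"yaw",np.degrees(np.arctan2(-e[0],e[1])),np.hypot(*e))
E
```

```text
board rear [[ 463.7 -243.8]
 [ 462.8 -105.9]] uv [[ 417.1 -317. ]
 [ 439.  -180.9]] yaw 0.3748519726438734 137.8778896282199
ledge near [[ 434.2 -352.4]
 [ 358.7   96. ]] uv [[ 370.1 -419.3]
 [ 369.6   35.5]] yaw 9.564331951417339 454.7464030838548
```

>>> arm_command([
  [0,0,1],
  [0,0,1],
  [0,0,1],
  [0,0,1],
  [0,0,1],
], gripper=[44,44,44,44,44], twist=[0,0,0,0,0])

```text
time: 5.78
tool_pos: [427.3, -203.2, 101.0]
tcp_rot: [-3.141, 0.0, -2.978]
contact_force: [0.4, 0.3, 0.3]
grip_width: 44.4
finger_force: 0.0
```

>>> arm_command([
  [0,0,0.8],
  [0,0,0.6],
  [0,0,0.3],
  [0,0,0.2],
  [0,0,0],
], gripper=[44,44,44,44,44], twist=[0,0,0,0,0])

```text
time: 6.4
tool_pos: [427.3, -203.3, 54.3]
tcp_rot: [3.142, 0.0, -2.978]
contact_force: [0.0, 0.9, -0.1]
grip_width: 44.4
finger_force: 0.0
```

>>> arm_command([
  [-0.2,0,0],
  [-0.2,0,0],
  [-0.15,0,0],
  [-0.15,0,0],
  [-0.15,0,0],
], gripper=[44,44,44,44,44], twist=[0,0,0,0,0])

```text
time: 7.02
tool_pos: [448.4, -199.7, 54.2]
tcp_rot: [3.141, 0.0, -2.978]
contact_force: [0.6, 0.5, 0.4]
grip_width: 44.2
finger_force: 0.0
```

>>> arm_command([
  [-0.15,0,0],
  [-0.15,0,0],
  [-0.15,0,0],
  [-0.15,0,0],
  [-0.15,0,0],
], gripper=[44,44,44,44,44], twist=[0,0,0,0,0])

```text
time: 7.65
tool_pos: [466.9, -196.7, 54.1]
tcp_rot: [3.141, -0.0, -2.978]
contact_force: [-2.2, -1.5, -0.1]
grip_width: 44.3
finger_force: 1.1
```

>>> arm_command([
  [-0.15,0,0],
  [-0.15,0,0],
  [-0.15,0,0],
  [-0.15,0,0],
  [-0.1,0,0],
], gripper=[44,44,44,44,44], twist=[0,0,0,0,0])

```text
time: 8.28
tool_pos: [483.9, -193.7, 54.2]
tcp_rot: [3.141, -0.001, -2.978]
contact_force: [-3.5, -0.5, 1.9]
grip_width: 43.9
finger_force: 1.7
```

```bash
python3 - <<'E'
from h import *
o=get_obs();print(o['tool_pos'])
s=cv2.cvtColor(capture("side"),cv2.COLOR_RGB2BGR);t=cv2.cvtColor(capture("top"),cv2.COLOR_RGB2BGR)
a=cv2.resize(s[170:310,190:380],(760,560),interpolation=2)[:, :];b=cv2.resize(t[160:295,290:415],(0,0),fx=4.1,fy=4.1,interpolation=2)
a=cv2.resize(a,(400,295));b=cv2.resize(b,(400,432));a=cv2.copyMakeBorder(a,0,432-295,0,0,0)
cv2.imwrite("pics/mid.png",np.hstack([a,b]))
E
```

```text
[ 483.89676956 -193.70223325   54.15271705]
```

View pics/mid.png

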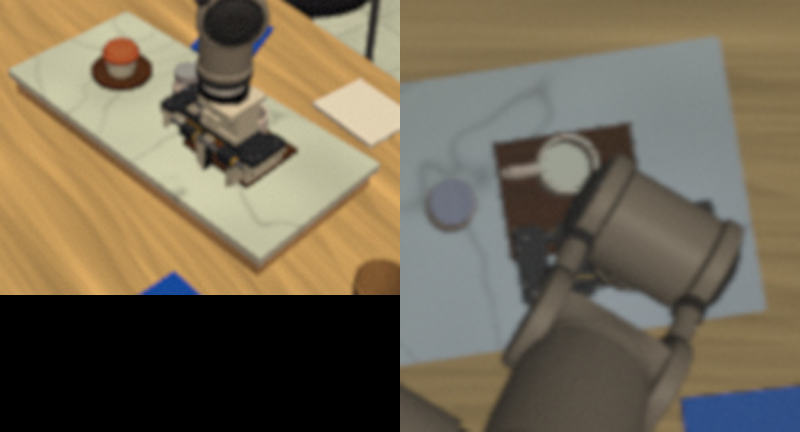

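The board has turned square to the ledge and the cup stands in its place, at (566,165) in the right half of the picture. I'll push on.

>>> arm_command([
  [-0.15,0,0],
  [-0.18,0,0],
  [-0.18,0,0],
  [-0.18,0,0],
  [-0.18,0,0],
], gripper=[44,44,44,44,44], twist=[0,0,0,0,0])

```text
time: 9.0
tool_pos: [505.7, -190.3, 54.2]
tcp_rot: [3.142, 0.0, -2.978]
contact_force: [-2.5, -0.2, -0.1]
grip_width: 43.9
finger_force: 1.4
```

>>> arm_command([
  [-0.18,0,0],
  [-0.18,0,0],
  [-0.18,0,0],
  [-0.18,0,0],
  [-0.18,0,0],
], gripper=[44,44,44,44,44], twist=[0,0,0,0,0])

```text
time: 9.62
tool_pos: [527.9, -186.7, 54.2]
tcp_rot: [3.141, 0.0, -2.978]
contact_force: [-3.5, -1.2, 0.7]
grip_width: 44.3
finger_force: 1.4
```

>>> arm_command([
  [-0.18,0,0],
  [-0.18,0,0],
  [-0.18,0,0],
  [-0.18,0,0],
  [-0.18,0,0],
], gripper=[44,44,44,44,44], twist=[0,0,0,0,0])

```text
time: 10.25
tool_pos: [550.1, -183.0, 54.2]
tcp_rot: [3.141, 0.0, -2.978]
contact_force: [-2.8, -0.3, 0.0]
grip_width: 44.2
finger_force: 1.4
```

>>> arm_command([
  [-0.18,0,0],
  [-0.18,0,0],
  [-0.15,0,0],
  [-0.1,0,0],
  [0,0,0],
], gripper=[44,44,44,44,44], twist=[0,0,0,0,0])

```text
time: 10.88
tool_pos: [565.3, -180.5, 54.2]
tcp_rot: [-3.141, 0.001, -2.978]
contact_force: [-0.8, 0.6, -0.3]
grip_width: 43.9
finger_force: 0.4
```

```bash
python3 - <<'E'
from h import *
o=get_obs();print(o['time'],o['tool_pos'],o['contact_force'])
t=cv2.cvtColor(capture("top"),cv2.COLOR_RGB2BGR);cv2.imwrite("pics/top1.png",t)
cv2.imwrite("pics/top1c.png",cv2.resize(t[150:270,290:430],(700,600),interpolation=2))
E
```

```text
10.875 [ 565.30180473 -180.53735336   54.22159459] [-0.84414625  0.61718278 -0.28583133]
```

View pics/top1c.png

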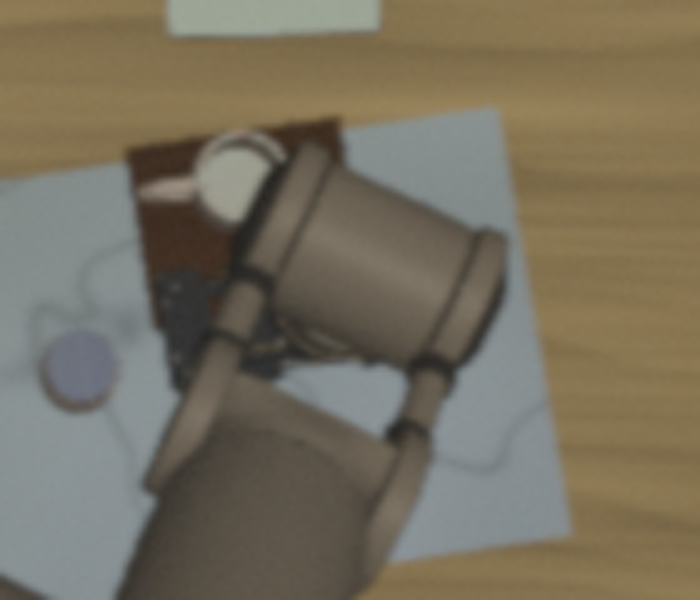

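The board's front corners are at crop (128,150) and (342,118), just past the edge. The cup stands in place at (238,183).

```bash
python3 - <<'E'
from h import *
K,T,t=cam("top")
a=np.radians(9.5);Q=np.array([[np.cos(a),np.sin(a)],[-np.sin(a),np.cos(a)]])
p=np.array([[128,150],[342,118]]);px=(p+.5)/5-.5+[290,150]
w=ray(px,60,K,T,t);e=w[0]-w[1];print((w@Q.T).round(1),"yaw",np.degrees(np.arctan2(-e[0],e[1])))
q=(np.array([[0,181],[495,108]])+.5)/5-.5+[290,150];print((ray(q,50,K,T,t)@Q.T).round(1))
print(Q@get_obs()['tool_pos'][:2])
# subpixel: vertical transitions along columns for marble edge and board front
V=cv2.cvtColor(cv2.imread("pics/top1.png"),cv2.COLOR_BGR2HSV)
E
```

```text
[[ 655.7 -180.6]
 [ 655.5 -319.9]] yaw 9.414363284203393
[[ 649.8  -96.3]
 [ 648.6 -420.3]]
[ 527.71007819 -271.39447008]
```

>>> arm_command([
  [-0.12,0,0],
  [-0.15,0,0],
  [-0.15,0,0],
  [-0.15,0,0],
  [-0.15,0,0],
], gripper=[44,44,44,44,44], twist=[0,0,0,0,0])

```text
time: 11.55
tool_pos: [582.8, -177.6, 54.2]
tcp_rot: [3.141, -0.0, -2.978]
contact_force: [-4.7, -0.4, 0.1]
grip_width: 44.0
finger_force: 1.6
```

>>> arm_command([
  [-0.12,0,0],
  [-0.08,0,0],
  [0,0,0],
  [0,0,0],
  [0,0,0],
], gripper=[44,44,44,44,44], twist=[0,0,0,0,0])

```text
time: 12.18
tool_pos: [587.8, -176.8, 54.2]
tcp_rot: [-3.142, 0.001, -2.978]
contact_force: [-0.6, 0.6, 0.7]
grip_width: 44.2
finger_force: 0.3
```

>>> arm_command([
  [0.2,0,0],
  [0.5,0,0],
  [0.8,0,0],
  [0.9,0,0],
  [0.9,0,0],
], gripper=[44,44,44,44,44], twist=[0,0,0,0,0])

```text
time: 12.8
tool_pos: [504.8, -190.4, 54.3]
tcp_rot: [-3.142, 0.0, -2.978]
contact_force: [0.9, -0.3, 0.4]
grip_width: 43.9
finger_force: 0.0
```

>>> arm_command([
  [0,0,-1],
  [0,0,-1],
  [0,0,-1],
  [0,0,-1],
  [0,0,-1],
], gripper=[44,44,44,44,44], twist=[0,0,0,0,0])

```text
time: 13.42
tool_pos: [505.4, -190.3, 180.1]
tcp_rot: [-3.142, 0.0, -2.979]
contact_force: [0.4, -0.1, 0.0]
grip_width: 44.0
finger_force: 0.0
```

>>> arm_command([
  [1,0,-1],
  [1,0,-1],
  [1,0,0],
  [1,0,0],
  [0,0,0],
], gripper=[44,44,44,44,44], twist=[0,0,0,0,0])

```text
time: 14.05
tool_pos: [405.9, -206.6, 229.4]
tcp_rot: [-3.141, 0.0, -2.98]
contact_force: [-0.0, 0.1, -0.1]
grip_width: 43.9
finger_force: 0.0
```

```bash
python3 - <<'E'
from h import *
o=get_obs();print(o['time'],o['tool_pos'],o['contact_force'])
s=cv2.cvtColor(capture("side"),cv2.COLOR_RGB2BGR)
t=cv2.cvtColor(capture("top"),cv2.COLOR_RGB2BGR);cv2.imwrite("pics/top2.png",t)
cv2.imwrite("pics/fin.png",np.hstack([cv2.resize(t[150:270,290:390],(500,600),interpolation=2),cv2.resize(s[180:300,280:340],(300,600),interpolation=2)]))
E
```

```text
14.05 [ 405.94305286 -206.57257446  229.44052973] [-0.03706244  0.13535772 -0.13003279]
```

View pics/fin.png

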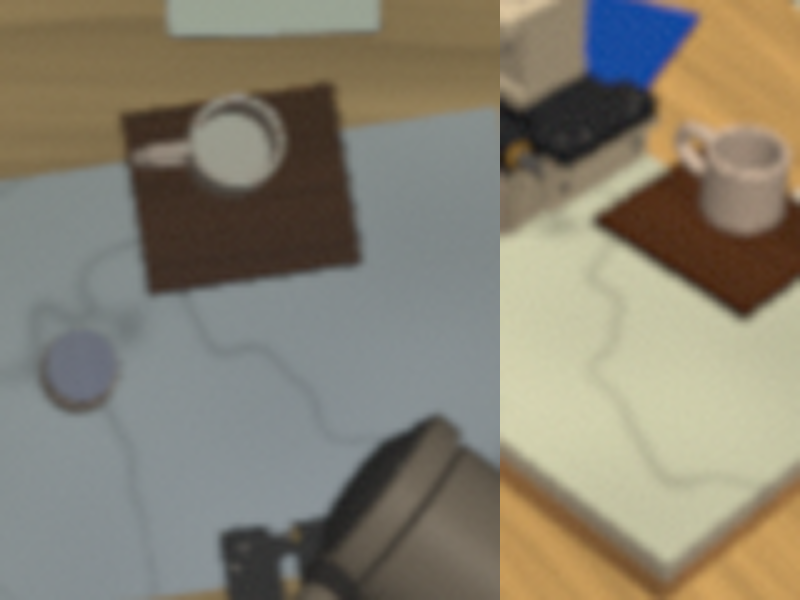

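The board now overhangs with its corners at (122,115), (333,84), (150,294) and (360,263). The cup is upright in its place and the robot is clear. I'll measure the final position.

```bash
python3 - <<'E'
from h import *
K,T,t=cam("top")
a=np.radians(9.5);Q=np.array([[np.cos(a),np.sin(a)],[-np.sin(a),np.cos(a)]])
p=np.array([[122,115],[333,84],[150,294],[360,263]]);px=(p+.5)/5-.5+[290,150]
w=ray(px,60,K,T,t);print((w@Q.T).round(1))
for i in(0,2): e=w[i]-w[i+1];print(np.degrees(np.arctan2(-e[0],e[1])))
q=(np.array([[0,181],[495,108]])+.5)/5-.5+[290,150];print((ray(q,50,K,T,t)@Q.T).round(1))
E
```

```text
[[ 678.9 -180.3]
 [ 678.3 -317.8]
 [ 561.4 -180. ]
 [ 561.  -316. ]]
9.267433571244718
9.300865876548393
[[ 649.8  -96.3]
 [ 648.6 -420.3]]
```

```bash
python3 -c "
from plant import *
print(close_job())"
```

```text
the job is handed in; nothing more can be done
None
```

I pushed the board flat until it stuck out about 30 mm past the customer edge, parallel to it within about 0.2°, with the cup still standing in place; the arm was backed clear and the job handed in after about 14 s.

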